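# Dispense one blank flange and slide it to the clamp ring's end

## Robot

A 7-joint arm with a two-finger parallel gripper is mounted at the origin on the work surface. World frame = base frame: x ahead of the robot, y to its left, z up, the work surface at z = 0. Lengths are in m, angles in rad, forces in N, time in s.
With the tool pointing down it reaches from about 0.4 to 0.85 m from the base axis. Payload 6.9 kg.
Tool frame: the origin (TCP) lies midway between the tips of the shut fingers; the grasp point (between the pads) lies r.hold_point_z behind it (r.hold_point_z is the distance from the TCP to the grasp point, in m); z points along the fingers, y is the line along which they close (so a half turn about z gives the same grasp; the last joint's range is limited). The gripper opens to 85 mm and grips with 20 to 120 N. Pads are 22 mm wide; open, the fingers measure 114 mm over their backs; the gripper's body (76 mm by 85 mm) begins 54 mm behind the grasp point. The pads swing forward as they close: fully open they stand 13 mm farther back than shut.
Start: joints at [-1.099, 0.507, -0.238, 1.5, 0.126, 1.149, -0.155], TCP at [0.224, 0.584, 0.231] pointing down, gripper open.
Joint ranges: [-3.08, 3.08], [-0.24, 2.05], [-1.43, 1.35], [0, 2.5], [-1.52, 4.66], [0.17, 1.96], [-2.89, 2.89]. Speed limits (rad/s): [2.39, 2.39, 3.14, 3.14, 3.14, 3.14, 3.14].

## Interface

Orientations are given as a unit quaternion [w, x, y, z].
In Python, from station import status, viewer, workorder, r gives the robot as it stands.
- The arm moves only by the shell command python3 -m jog 'ROWS' [OPENING] [FORCE]. ROWS is JSON, a list of rows, each a list of 2 entries, a list of its own where there are three numbers: the shift along the tool's x, y, z in cm, then the turn about the tool's z in degrees. A call has 1 to 20 rows; each row shifts and turns the commanded pose from where the row before left it, along the tool's axes as they then stand; what a row does not reach is not made up. A row lasts 1/12 s, in which the tool goes at most 41.7 mm and 7.16 degrees, less where a joint would pass 70% of its speed; a pose out of reach is approached as far as the arm can. A call is refused whole if a number of a shift passes 4.17 or a number of a turn 7.16, either way. A call with a gripper value outside its range is refused whole. OPENING is the closure, from -1 (fully open) to 1 (shut), set as the call begins (- or left out, the last holds). The fingers move at their own pace and stop on an object; FORCE is the grip in N (left out, the last holds). Time passes only in rows, so rows that do not move let the fingers close. It gives the time, the measured TCP pose, the force, the opening and the grip force at its end, in the units of the state.
- status.sense(): the state, without advancing time (a new reading comes with each control period).
- viewer.read_camera(name): name is "scene" or "top"; returns a dict with "img" (384x512x3 uint8, blue, green, red), "fx", "fy", "cx", "cy" (pixels), "D" ([k1, k2, p1, p2, k3] as OpenCV has them; the pictures are not rectified), "eye" and "attitude" of the camera in the world. Camera axes: x right, y down, z forward; pixel columns grow to the right and rows downward; lengths in m; the calibration is good to about 2 mm. A picture is of the moment at which its call begins. There is no depth.
- workorder.hand_in(): hands the job in; it is judged then, once.
The state is a dict: "clock": time; "joints": joint angles; "joint_vel": joint speeds; "tau": joint torques, N m; "eef_pos": TCP position; "tcp_rot": TCP orientation; "ft_force": force on the tool from outside, world axes, zero at the start; "torque": the same for the moment, N m; "width": finger opening in m; "gripper_force": force on a finger pad.
Only numpy, scipy, OpenCV 4.12 (cv2) and the standard library are available. Lean on these libraries where they do the work, as an engineer would, in place of code of your own. Each camera call takes 0.05 s, during which the arm holds its last target. There are 200 camera calls.

## Task

Press the feeder's plunger fully down once and let it rise, so that a single blank flange comes out into the channel. Then nudge that blank sideways with the fingertips along the channel until it rests against the end stop nearest the ribbed clamp ring, and move clear. Push only: do not pick up or lift anything, leave the other blanks in the feeder, and do not disturb the things standing around.

Things in the scene. Friction and masses are not known exactly. Their poses are not given: they have to be found in the camera images.
- feeder: fixed blank feeder, 200 x 246 mm, origin at bench level under the stack of blanks, z up; +x is the ejecting direction (away from the robot, yaw within 0.4 rad). Deck top 10 mm above the bench. Magazine at x -26 to 25, y +-28 mm, 55 mm high, open on top, outlet slot at its foot facing +x. Grey housing behind it, x -110 to -30, y +-29 mm, 60 mm high, carries the plunger at x = -70
- outlet (a point): point on the deck at feeder x = 49, y = 0 mm, z = 10 mm, where an ejected blank lies (within about 4 mm). The white channel passes here along the feeder's y: front fence face at feeder x = 70 mm, rear rail face at x = 18 mm, both 6 mm above the deck
- end_left (a point): point on the deck at the channel's +y end, feeder x = 46, y = 95 mm, z = 10 mm: centre of a blank that rests against that end stop (stop face at y = 115 mm, 10 mm high)
- end_right (a point): the same at the -y end, feeder y = -95 mm
- plunger_top (a point): centre of the top of the plunger's black round head (34 mm across), 100 mm above the bench when up; moves with it
- plunger (a joint): 0 = up, 0.025 m = fully down on its stop. It needs 3 N at the top and up to about 15 N near the bottom (spring 10 N, blank friction, damping 30 N per m/s; press at about 0.05 m/s); it rises by itself in 1 s. Going down it drives a tongue forward by 2.2 times its travel, which pushes the bottom blank out into the channel; as it rises the next blank drops into place
- blank_a: the bottom blank of the stack, the one that comes out: plain polished stainless disc 40 mm across, 8 mm thick, 55 g nominal, slides easily (friction about 0.25), origin at the centre of its underside (10 mm above the bench)
- blank_b: blank of the stack, second from the bottom, same disc; to stay in the feeder, it only drops 8 mm
- blank_c: blank of the stack, the top one, same disc; to stay in the feeder, it only drops 8 mm
- clamp_ring: ribbed aluminium clamp ring lying on the bench beyond one end of the channel, 63 mm across, 17 mm high, with a small screw lug; origin at the centre of its underside. It marks the end to use; loose, leave alone
- bolt_1: polished steel hex bolt standing on its head beyond the other end of the channel, 22 mm across, 48 mm high; origin under its head; leave alone
- bolt_2: the same bolt, beside the feeder's housing on its +y side; leave alone
- centring_ring: plain aluminium ring, 40 mm across, 8 mm high, beside the magazine on the +y side, origin at the centre of its underside; leave alone
- wrench: stainless open-end wrench, 150 mm long, lying beside the feeder's housing on its -y side; leave alone
- jar: closed jar, 56 mm across, 60 mm high, far left on the bench; leave alone
- hex_key: red-handled hex key, 180 mm long, lying far right on the bench; leave alone
There are look-alikes about, which are no part of the job. Leave any blue or turquoise look-alike of the blank_c alone.

How it is judged:
On the way, in this order (a step that is already met when the one before it is completed fails the run):
1. the plunger is pressed down (at least 21 of its 25 mm) (value of joint plunger above 0.021 m).
2. the plunger is up again and one blank lies in the channel in front of the outlet (value of joint plunger below 0.003 m and x of blank_a in the frame of feeder above 0.036 m and y of blank_a in the frame of feeder between -0.03 and 0.03 m), for 0.1 s.
At the end, for the whole second after the job is handed in: The ejected blank lies flat and at rest on the channel's deck, within 6 mm of touching the end stop on the clamp ring's side; the plunger is up; the other two blanks are still stacked in the magazine (within 8 mm of its axis) (((y of clamp_ring in the frame of feeder above 0 m and y of blank_a in the frame of feeder above 0.089 m) or (y of clamp_ring in the frame of feeder below 0 m and y of blank_a in the frame of feeder below -0.089 m)) and x of blank_a in the frame of feeder between 0.034 and 0.054 m and z of blank_a in the frame of feeder below 0.013 m and angle between blank_a's own z axis and vertical below 0.1 rad and linear speed of blank_a below 0.01 m/s and value of joint plunger below 0.003 m and horizontal distance between each of blank_b, blank_c and feeder below 0.008 m).
It fails at once if the blank was lifted: more than 8 mm off the deck (z of blank_a in the frame of feeder above 0.018 m).
It fails at once if the blank was tipped up by more than 30 degrees (angle between blank_a's own z axis and vertical above 0.52 rad).
It fails at once if another blank left the magazine or was lifted (moved more than 15 mm) (distance of any of blank_b, blank_c from where it was at the start of the episode above 0.015 m).
It fails at once if a bystander was disturbed (moved more than 15 mm) (distance of any of clamp_ring, bolt_1, bolt_2, centring_ring, wrench, jar, hex_key from where it was at the start of the episode above 0.015 m).
It also fails if it takes over 42 s, if anything falls off the work surface, if the arm or the gripper's body presses on something with over 40 N, if the wrist force passes 120 N, or if a joint passes its speed limit or range.

## Working session

There is one attempt and no reset: what is moved stays moved. The work goes in short steps, Python scripts to look and compute and a shell command to move; the robot and the scene stay as the last step left them, time stands still between calls to the robot, and variables do not carry over. Pictures are saved under pics/ and viewed, at most 11 in all, crops included, and the job is handed in when it is done.

```bash
mkdir -p pics
cat > h.py <<'E'
import numpy as np,cv2
from station import status,viewer,workorder,r
from scipy.spatial.transform import Rotation as R
def rot(a):
    a=np.array(a,float)
    return a if a.shape==(3,3) else R.from_quat(a[[1,2,3,0]]).as_matrix()
def cam(n): return viewer.read_camera(n)
def KD(c): return np.array([[c['fx'],0,c['cx']],[0,c['fy'],c['cy']],[0,0,1.]]),np.array(c['D'],float)
def ray(c,uv,z):
    K,D=KD(c); p=cv2.undistortPoints(np.array(uv,float).reshape(-1,1,2),K,D)[:,0]
    d=np.c_[p,np.ones(len(p))]@rot(c['attitude']).T; e=np.array(c['eye'])
    return e+d*((z-e[2])/d[:,2])[:,None]
def proj(c,P):
    K,D=KD(c); A=rot(c['attitude']); P=(np.array(P,float).reshape(-1,3)-np.array(c['eye']))@A
    return cv2.projectPoints(P,np.zeros(3),np.zeros(3),K,D)[0][:,0]
E
python3 - <<'E'
from h import *
for n in('scene','top'):
    c=cam(n);cv2.imwrite(f'pics/{n}0.png',c['img']);print(n,c['eye'],c['attitude'],c['fx'])
s=status.sense();print(s)
E
```

```text
scene [ 0.99710168 -0.66244622  0.67399038] [-0.43525209  0.8486718   0.2620269  -0.14715196] 378.85016051306576
top [ 0.40506285 -0.0082713   1.10602831] [-0.03781649  0.71534856 -0.69631695  0.04459887] 381.0157713013675
{'clock': 0.1, 'joints': array([-1.09950484,  0.50822288, -0.23751038,  1.50102457,  0.12571199,
        1.14889425, -0.15479604]), 'joint_vel': array([-1.74519179e-05, -6.64675497e-04, -4.18097271e-04, -2.61578388e-03,
        6.51383025e-04, -7.76037515e-05, -1.30033460e-03]), 'tau': array([-5.30581325e-03, -6.21842408e+01, -2.19509572e+00, -2.50205719e+01,
        1.24684154e-02,  7.76109577e-03,  2.20904110e-05]), 'eef_pos': array([0.22347942, 0.5832052 , 0.23053792]), 'tcp_rot': array([-1.16497320e-04,  1.81877137e-01,  9.83320954e-01, -7.71822983e-04]), 'ft_force': array([-0.07298127,  0.00586962,  0.56951392]), 'torque': array([-0.00077635,  0.02434179, -0.01678991]), 'gripper_force': 0.0, 'width': 0.08570579565393385}
```

View pics/top0.png

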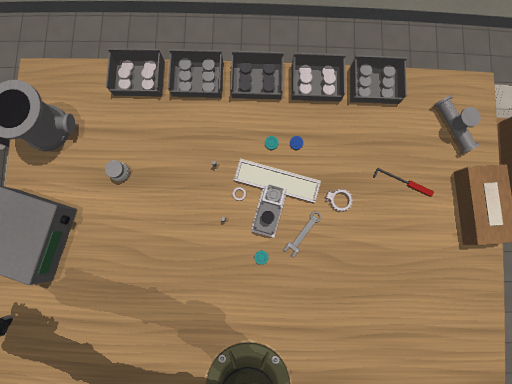

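View pics/scene0.png

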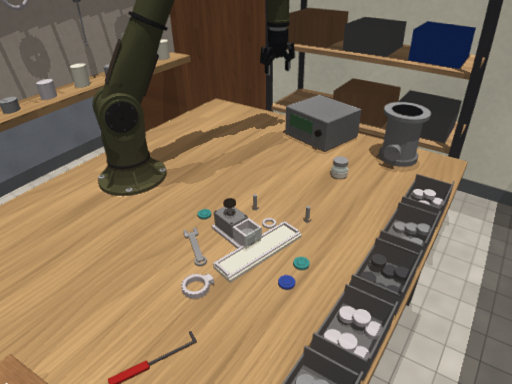

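The top view shows the feeder's channel around (278,181), the magazine (274,194) and the plunger head (267,218). The clamp ring is at (340,201) on the -y side, so the end to use is end_right. The bolts are at (214,165) and (223,220), the centring ring at (239,194) and the wrench at (302,235). Look-alikes for a blank are the teal discs (271,143) and (261,258), the blue disc (296,143) and the centring ring (239,194). The wanted blank is the bottom one of the stack in the magazine at (274,194).

```bash
cat > m.py <<'E'
from h import *
def feeder(c):
    im=c['img'].astype(int);m=((im.min(2)>165)).astype(np.uint8)
    roi=np.zeros_like(m);roi[150:215,225:330]=1;m*=roi
    m=cv2.morphologyEx(m,cv2.MORPH_CLOSE,np.ones((3,3)))
    n,l,s,ce=cv2.connectedComponentsWithStats(m);k=1+np.argmax(s[1:,4])
    ct=max(cv2.findContours((l==k).astype(np.uint8),0,2)[0],key=cv2.contourArea)
    P=ray(c,cv2.convexHull(ct)[:,0],0.014)[:,:2]
    return cv2.minAreaRect((P*1000).astype(np.float32)),s[k]
E
python3 - <<'E'
from m import *
c=cam('top')
print(feeder(c))
im=c['img'];g=im.max(2)
m=((g<45)).astype(np.uint8);m[:205]=0;m[235:]=0;m[:,:255]=0;m[:,285:]=0
n,l,s,ce=cv2.connectedComponentsWithStats(m)
for k in range(1,n):
    if s[k,4]>15: print(s[k],ce[k],ray(c,ce[k],.1))
cv2.imwrite('pics/crop0.png',cv2.resize(im[140:270,205:365],None,fx=4.5,fy=4.5,interpolation=cv2.INTER_CUBIC))
for n,p,z in(('ring',(342,201),.017),('bolt1',(214,165),.03),('bolt2',(223,220),.03),('cring',(239,194),.008)):print(n,ray(c,p,z)[0])
E
```

```text
(((560.2647705078125, -63.423370361328125), (242.86634826660156, 105.11988067626953), 75.93070220947266), array([ 234,  159,   86,   49, 1922], dtype=int32))
ring [ 0.52311724 -0.25675636  0.017     ]
bolt1 [0.61550976 0.11490939 0.03      ]
bolt2 [0.45858742 0.08317548 0.03      ]
cring [0.53632012 0.04142615 0.008     ]
```

View pics/crop0.png

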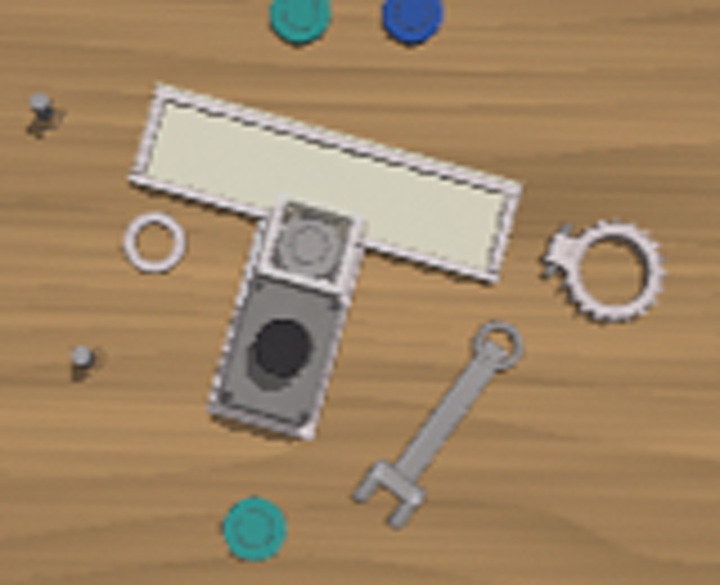

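The crop shows the magazine with the grey stack at (310,245), the black plunger head at (281,347), and the cream channel floor with the clamp ring off its right end. Next I take the feeder pose from the cream floor and the plunger.

Run:
```python
from h import *
c=cam('top')
f=lambda p:np.array(p)/4.5-0.5+0.5/4.5+[205,140]
co=f([(157,85),(521,185),(495,282),(130,180)])
P=ray(c,co,.016)[:,:2];print('outer',P.round(4),np.linalg.norm(P[0]-P[1]),np.linalg.norm(P[2]-P[3]),np.linalg.norm(P[0]-P[3]))
ci=f([(165,98),(508,192),(490,272),(146,177)])
Q=ray(c,ci,.012)[:,:2];print('inner',Q.round(4),np.linalg.norm(Q[0]-Q[1]),np.linalg.norm(Q[0]-Q[3]))
im=c['img'].astype(int)
m=((im[...,2]-im[...,0]>15)&(im[...,2]-im[...,0]<60)&(im.min(2)>150)).astype(np.uint8)
m[:150]=0;m[215:]=0;m[:,:230]=0;m[:,325:]=0
ct=max(cv2.findContours(m,0,2)[0],key=cv2.contourArea)
W=ray(c,ct[:,0],.012)[:,:2]*1000;print('cream',cv2.minAreaRect(W.astype(np.float32)))
print('plunger',ray(c,f([(281,347)]),.1), 'mag',ray(c,f([(310,245)]),.034))
yv=(Q[0]-Q[1]+Q[3]-Q[2])+(P[0]-P[1]+P[3]-P[2]);yv/=np.linalg.norm(yv);xv=np.array([yv[1],-yv[0]])
yaw=np.arctan2(xv[1],xv[0]);ctr=Q.mean(0);O=ctr-xv*.044
print('yaw',yaw,'O',O)
for n,p in(('plunger',(-.07,0)),('outlet',(.049,0)),('endR',(.046,-.095))):print(n,O+xv*p[0]+yv*p[1])
c=cam('scene')
im=c['img'];b=im[195:225,215:245];m=((b.max(2)<50)).astype(np.uint8)
n,l,s,ce=cv2.connectedComponentsWithStats(m);print(s,ce+[215,195])
pl=O-xv*.07;print('proj',proj(c,[[*pl,.1],[*(O+xv*.07+yv*.115),.016],[*(O+xv*.07-yv*.115),.016]]))
cv2.imwrite('pics/crop1.png',cv2.resize(im[190:300,180:310],None,fx=5,fy=5,interpolation=cv2.INTER_CUBIC))
```

```text
outer [[ 0.6396  0.043 ]
 [ 0.5807 -0.1937]
 [ 0.5174 -0.1774]
 [ 0.5768  0.0583]] 0.24394699627185834 0.2431702064180384 0.06455730517462471
inner [[ 0.632   0.0377]
 [ 0.5765 -0.186 ]
 [ 0.5242 -0.1748]
 [ 0.5797  0.0483]] 0.23047982817495244 0.05330613556860471
cream ((577.0933227539062, -67.74472045898438), (228.4534149169922, 50.97453308105469), 75.97393035888672)
plunger [[ 0.466924   -0.03876654  0.1       ]] mag [[ 0.53575721 -0.05750025  0.034     ]]
yaw -0.24442371147526012 O [ 0.53539932 -0.05802435]
plunger [ 0.46747993 -0.04108454]
outlet [ 0.58294289 -0.06988221]
endR [ 0.55704233 -0.16133253]
[[  0   0  30  30 820]
 [  9   4  11   9  76]
 [ 12  17   1   2   2]
 [ 18  17   1   2   2]] [[229.52682927 210.10731707]
 [229.18421053 202.78947368]
 [227.         212.5       ]
 [233.         212.5       ]]
proj [[229.62656621 200.30465893]
 [297.24936483 231.0641476 ]
 [229.90304179 273.17430724]]
```

View pics/crop1.png

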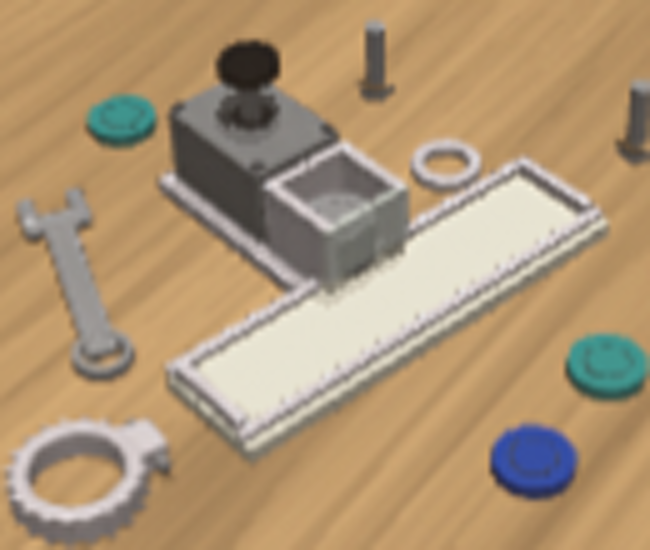

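```bash
cat >> h.py <<'E'
O=np.array([.5355,-.0577]);YAW=-.2444
xv=np.array([np.cos(YAW),np.sin(YAW)]);yv=np.array([-xv[1],xv[0]])
def W(x,y,z): return np.r_[O+xv*x+yv*y,z]
def go(x,y,z):
    s=status.sense();A=rot(s['tcp_rot']);p=s['eef_pos']
    ty=np.degrees(np.arctan2(A[1,1],A[0,1]));t=90+np.degrees(YAW)
    q=(p[:2]-O);print('t',round(s['clock'],2),'feeder pos mm',(q@xv*1000).round(1),(q@yv*1000).round(1),(p[2]*1000).round(1),'F',s['ft_force'].round(1),'w',round(s['width'],3))
    print('tool shift cm',((W(x,y,z)-p)@A*100).round(2),'turn deg',round(-(t-ty),2))
E
python3 -c "
from h import *
go(-.07,0,.13);print(r.hold_point_z)"; python3 -m jog '[[[0,0,0],-3],[[0,0,0],-3.5]]' 1 60; python3 -c "
from h import *
go(-.07,0,.13)"
```

```text
t 0.25 feeder pos mm -457.8 546.6 230.9 F [ 0.6 -0.1  0. ] w 0.086
tool shift cm [-45.12 -49.55  10.13] turn deg -6.96
0.0187
clock: 0.42
eef_pos: [0.2234, 0.5836, 0.2311]
tcp_rot: [-0.0, 0.125, 0.992, -0.0]
ft_force: [0.1, 0.2, 0.6]
width: 0.0641
gripper_force: 0.0
t 0.42 feeder pos mm -458.0 546.7 231.1 F [0.1 0.2 0.6] w 0.064
tool shift cm [-39.1  -54.45  10.13] turn deg -0.33
```

```bash
python3 -m jog '[[[-1.9,-2.7,0.3],0],[[-1.9,-2.7,0.3],0],[[-1.9,-2.7,0.3],0],[[-1.9,-2.7,0.3],0],[[-1.9,-2.7,0.3],0],[[-1.9,-2.7,0.3],0],[[-1.9,-2.7,0.3],0],[[-1.9,-2.7,0.3],0],[[-1.9,-2.7,0.3],0],[[-1.9,-2.7,0.3],0],[[-1.9,-2.7,0.3],0],[[-1.9,-2.7,0.3],0],[[-1.9,-2.7,0.3],0],[[-1.9,-2.7,0.3],0],[[-1.9,-2.7,0.3],0],[[-1.9,-2.7,0.3],0],[[-1.9,-2.7,0.3],0],[[-1.9,-2.7,0.3],0],[[-1.9,-2.7,0.3],0],[[0,0,0],0]]'; python3 -c "
from h import *
go(-.07,0,.13)"
```

```text
clock: 2.08
eef_pos: [0.4466, -0.0097, 0.1739]
tcp_rot: [0.001, 0.13, 0.992, -0.001]
ft_force: [-0.3, 0.5, 0.1]
width: -0.0002
gripper_force: 0.0
t 2.08 feeder pos mm -97.9 25.1 173.9 F [-0.3  0.5  0.1] w -0.0
tool shift cm [-2.82 -2.45  4.4 ] turn deg -0.91
```

```bash
python3 -m jog '[[[-1.4,-1.2,1.5],-0.5],[[-1.4,-1.2,1.5],-0.4],[[0,0,1.4],0],[[0,0,0],0],[[0,0,0],0]]'
python3 - <<'E'
from h import *
go(-.07,0,.105)
for n,a in(('top',(190,240,240,300)),('scene',(165,235,190,280))):
    c=cam(n);print(n,proj(c,[status.sense()['eef_pos']]))
    cv2.imwrite(f'pics/{n}1.png',cv2.resize(c['img'][a[0]:a[1],a[2]:a[3]],None,fx=6,fy=6,interpolation=cv2.INTER_CUBIC))
E
```

```text
clock: 2.5
eef_pos: [0.4656, -0.0331, 0.13]
tcp_rot: [-0.001, 0.118, 0.993, 0.0]
ft_force: [-0.9, -0.6, -0.5]
width: -0.0001
gripper_force: 0.0
t 2.5 feeder pos mm -73.8 7.0 130.0 F [-0.9 -0.6 -0.5] w -0.0
tool shift cm [-0.38 -0.7   2.49] turn deg 0.44
top [[265.10348518 216.27100315]]
scene [[230.56373323 188.90160296]]
```

View pics/scene1.png

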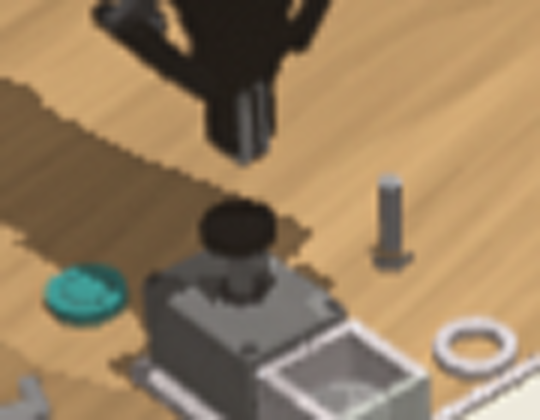

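The shut fingertips at (243,155) stand about 30 mm above the plunger head (238,228) and are nearly centred. I centre them, then press.

```bash
python3 -m jog '[[[-0.4,-0.7,1],0.4],[[0,0,1.2],0],[[0,0,0],0]]'; python3 -c "
from h import *
go(-.07,0,.075)"; python3 -m jog '[[[0,0,0.4],0],[[0,0,0.4],0],[[0,0,0.4],0],[[0,0,0.4],0],[[0,0,0.4],0],[[0,0,0.4],0],[[0,0,0.2],0],[[0,0,0.1],0],[[0,0,0],0]]';python3 -c "
from h import *
go(-.07,0,.075)"
```

```text
clock: 2.85
eef_pos: [0.4679, -0.0415, 0.1071]
tcp_rot: [-0.001, 0.122, 0.993, -0.0]
ft_force: [0.3, 0.9, 0.2]
width: 0.0
gripper_force: 0.0
t 2.85 feeder pos mm -69.5 -0.7 107.1 F [0.3 0.9 0.2] w 0.0
tool shift cm [0.05 0.07 3.21] turn deg 0.02
clock: 3.6
eef_pos: [0.4689, -0.0411, 0.0818]
tcp_rot: [0.001, 0.121, 0.993, 0.0]
ft_force: [-1.4, -1.3, 7.4]
width: 0.0001
gripper_force: 3.8
t 3.6 feeder pos mm -68.6 -0.0 81.8 F [-1.4 -1.3  7.4] w 0.0
tool shift cm [0.14 0.   0.68] turn deg 0.05
```

```bash
python3 -m jog '[[[0,0,0.3],0],[[0,0,0.3],0],[[0,0,0.1],0],[[0,0,0],0]]'; python3 -m jog '[[[0,0,0.1],0],[[0,0,0.1],0],[[0,0,0],0]]'
```

```text
clock: 3.93
eef_pos: [0.4689, -0.0411, 0.0751]
tcp_rot: [0.001, 0.121, 0.993, -0.0]
ft_force: [-3.2, 0.4, 9.7]
width: -0.0001
gripper_force: 5.0
clock: 4.18
eef_pos: [0.469, -0.0411, 0.0748]
tcp_rot: [0.001, 0.122, 0.993, -0.0]
ft_force: [-8.9, 0.6, 34.0]
width: 0.0
gripper_force: 16.8
```

The plunger is on its stop: the force jumped to 34 N. I lift off and wait for it to rise.

```bash
python3 -m jog '[[[0,0,-0.5],0],[[0,0,-0.5],0],[[0,0,-0.5],0],[[0,0,-0.6],0],[[0,0,-0.8],0],[[0,0,-1],0],[[0,0,-1.5],0],[[0,0,-2],0],[[0,2,0],0],[[0,3,0],0],[[0,3,0],0],[[0,0,0],0],[[0,0,0],0]]'
python3 - <<'E'
from h import *
go(.046,.06,.1)
c=cam('top');cv2.imwrite('pics/top2.png',cv2.resize(c['img'][145:245,215:345],None,fx=5,fy=5,interpolation=cv2.INTER_CUBIC))
print(proj(c,[W(.049,0,.018),W(.046,-.095,.018)]))
c=cam('scene');cv2.imwrite('pics/scene2.png',cv2.resize(c['img'][190:300,180:310],None,fx=5,fy=5,interpolation=cv2.INTER_CUBIC))
E
```

```text
clock: 5.27
eef_pos: [0.4879, 0.0384, 0.1464]
tcp_rot: [-0.0, 0.12, 0.993, 0.0]
ft_force: [0.2, -1.0, -0.2]
width: 0.0001
gripper_force: 0.0
t 5.27 feeder pos mm -69.4 81.7 146.4 F [ 0.2 -1.  -0.2] w 0.0
tool shift cm [-11.54  -2.23   4.63] turn deg 0.26
[[277.75216032 178.6086052 ]
 [309.18041824 188.35644803]]
```

View pics/scene2.png

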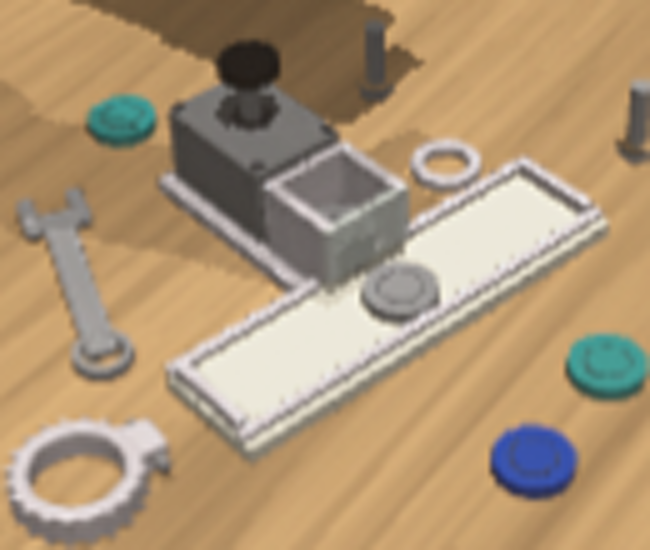

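View pics/top2.png

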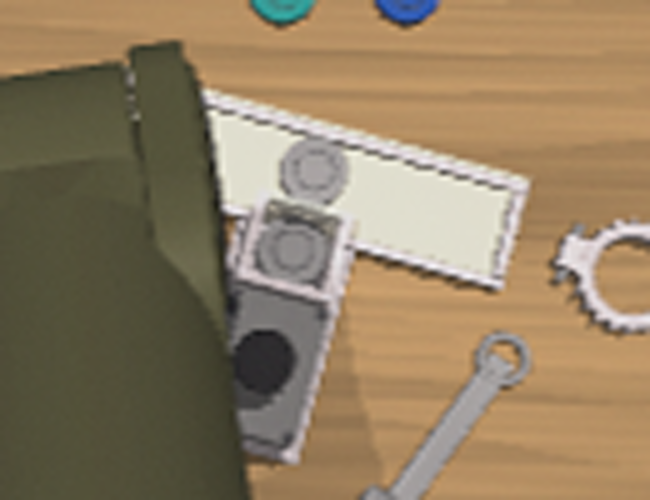

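The plunger is up again, at (248,63) in the scene crop. One blank lies at the outlet, at (400,290) in the scene crop and (313,172) in the top crop, and the stack is still in the magazine. Now I move to the +y side of the blank.

```bash
python3 -m jog '[[[-2,-0.4,0],0],[[-3,-0.6,0],0],[[-3,-0.6,0],0],[[-2.5,-0.6,0],0],[[-0.8,0,1],0],[[0,0,3],0],[[0,0,3],0],[[0,0,2],0],[[0,0,1],0],[[0,0,0],0],[[0,0,0],0]]'; python3 -c "
from h import *
go(.045,.06,.014)"
```

```text
clock: 6.28
eef_pos: [0.5919, -0.0127, 0.0464]
tcp_rot: [-0.0, 0.122, 0.993, -0.0]
ft_force: [-0.2, -0.4, 0.3]
width: 0.0002
gripper_force: 0.0
t 6.28 feeder pos mm 43.9 57.3 46.4 F [-0.2 -0.4  0.3] w 0.0
tool shift cm [-0.12  0.27  3.24] turn deg 0.0
```

```bash
python3 -m jog '[[[-0.1,0.2,1],0],[[0,0,1],0],[[0,0,0.8],0],[[0,0,0.45],0],[[0,0,0],0],[[0,0,0],0]]'; python3 -c "
from h import *
go(.045,-.055,.0135)"
```

```text
clock: 6.78
eef_pos: [0.5934, -0.0104, 0.0135]
tcp_rot: [-0.0, 0.121, 0.993, -0.0]
ft_force: [0.1, 0.7, -0.1]
width: 0.0
gripper_force: 0.0
t 6.78 feeder pos mm 44.8 59.9 13.5 F [ 0.1  0.7 -0.1] w 0.0
tool shift cm [-1.000e-02 -1.149e+01  0.000e+00] turn deg 0.05
```

```bash
python3 -m jog '[[[0,-0.3,0],0],[[0,-0.5,0],0],[[0,-0.5,0],0],[[0,-0.5,0],0],[[0,-0.5,0],0],[[0,-0.5,0],0],[[0,-0.5,0],0],[[0,-0.5,0],0],[[0,-0.5,0],0],[[0,-0.5,0],0],[[0,-0.5,0],0],[[0,-0.5,0],0],[[0,-0.5,0],0],[[0,-0.5,0],0],[[0,-0.5,0],0],[[0,-0.5,0],0],[[0,-0.5,0],0],[[0,-0.3,0],0],[[0,0,0],0],[[0,0,0],0]]'
python3 - <<'E'
from h import *
go(.045,-.055,.0135)
c=cam('scene');print(proj(c,[W(.046,-.095,.018)]));cv2.imwrite('pics/scene3.png',cv2.resize(c['img'][190:300,180:310],None,fx=5,fy=5,interpolation=cv2.INTER_CUBIC))
E
```

```text
clock: 8.45
eef_pos: [0.5729, -0.0941, 0.0138]
tcp_rot: [-0.0, 0.122, 0.993, -0.0]
ft_force: [0.1, 0.5, 0.6]
width: 0.0005
gripper_force: 0.0
t 8.45 feeder pos mm 45.1 -26.3 13.8 F [0.1 0.5 0.6] w 0.0
tool shift cm [ 0.01 -2.87  0.03] turn deg 0.02
[[230.35541942 263.18089354]]
```

View pics/scene3.png

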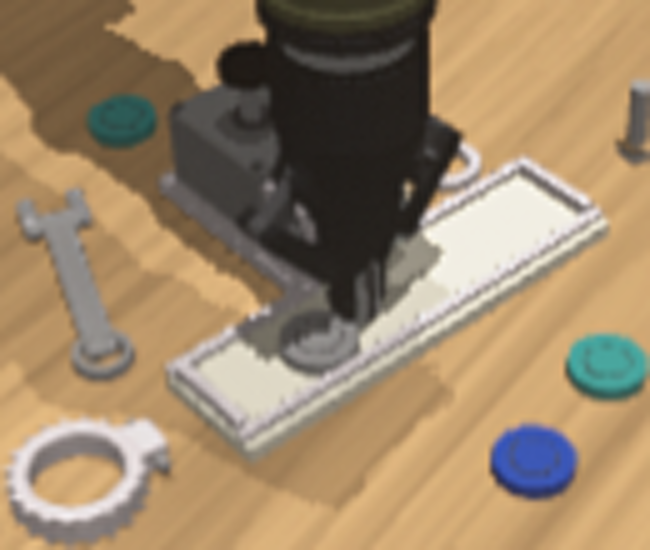

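The blank is at (320,342), in contact and sliding flat. I keep going more slowly and watch the force.

```bash
python3 -c "
from h import *
c=cam('scene');p=ray(c,[(320.5/5-.4+180,342/5-.4+190)],.018)[0,:2]-O;print(p@xv,p@yv)"; python3 -m jog '[[[0,-0.4,0],0],[[0,-0.4,0],0],[[0,-0.4,0],0],[[0,-0.4,0],0],[[0,-0.4,0],0],[[0,-0.4,0],0],[[0,0,0],0]]'; python3 -m jog '[[[0,-0.2,0],0],[[0,-0.2,0],0],[[0,-0.2,0],0],[[0,0,0],0]]'
```

```text
0.05399430190248417 -0.059310244188919024
clock: 9.13
eef_pos: [0.5667, -0.1186, 0.0138]
tcp_rot: [-0.0, 0.122, 0.992, -0.0]
ft_force: [-0.5, 0.1, -0.7]
width: -0.0003
gripper_force: 0.0
clock: 9.47
eef_pos: [0.5655, -0.1235, 0.0138]
tcp_rot: [-0.0, 0.122, 0.993, -0.0]
ft_force: [-0.1, -0.1, 0.0]
width: 0.0001
gripper_force: 0.0
```

```bash
python3 -m jog '[[[0,-0.15,0],0],[[0,-0.15,0],0],[[0,0,0],0]]'; python3 -m jog '[[[0,-0.1,0],0],[[0,-0.1,0],0],[[0,0,0],0]]'
python3 - <<'E'
from h import *
go(.045,-.06,.0135)
c=cam('scene');cv2.imwrite('pics/scene4.png',cv2.resize(c['img'][230:290,205:275],None,fx=8,fy=8,interpolation=cv2.INTER_CUBIC))
print((proj(c,[W(.046,-.095,.018)])-[205,230])*8+3.5)
E
```

```text
clock: 9.72
eef_pos: [0.5649, -0.1263, 0.0138]
tcp_rot: [-0.0, 0.122, 0.993, -0.0]
ft_force: [-0.7, 0.3, -0.7]
width: 0.0
gripper_force: 0.0
clock: 9.97
eef_pos: [0.5644, -0.1281, 0.0138]
tcp_rot: [-0.0, 0.122, 0.993, -0.0]
ft_force: [0.2, 0.2, 0.6]
width: -0.0004
gripper_force: 0.0
t 9.97 feeder pos mm 45.1 -61.3 13.8 F [0.2 0.2 0.6] w -0.0
tool shift cm [0.01 0.13 0.03] turn deg 0.03
[[206.34335537 268.94714836]]
```

View pics/scene4.png

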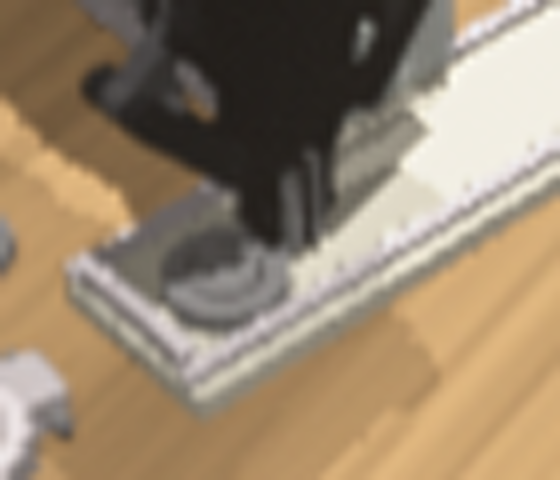

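The blank is at about (225,275) in the crop, a few mm short of the expected (206,269). I push on until it makes contact.

```bash
for i in 1; do python3 -m jog '[[[0,-0.1,0],0],[[0,-0.1,0],0],[[0,-0.1,0],0],[[0,0,0],0]]'; done; python3 -m jog '[[[0,-0.1,0],0],[[0,-0.05,0],0],[[0,0,0],0]]'
```

```text
clock: 10.35
eef_pos: [0.5636, -0.1311, 0.0138]
tcp_rot: [-0.0, 0.122, 0.993, -0.0]
ft_force: [0.3, -0.1, -0.1]
width: -0.0001
gripper_force: 0.0
clock: 10.6
eef_pos: [0.5633, -0.1324, 0.0138]
tcp_rot: [-0.0, 0.122, 0.993, -0.0]
ft_force: [-0.2, 0.1, -0.5]
width: 0.0003
gripper_force: 0.0
```

```bash
python3 -m jog '[[[0,-0.1,0],0],[[0,-0.1,0],0],[[0,0,0],0]]'; python3 -m jog '[[[0,-0.1,0],0],[[0,-0.1,0],0],[[0,0,0],0]]'
python3 - <<'E'
from h import *
go(.045,-.06,.0135)
c=cam('scene');cv2.imwrite('pics/scene5.png',cv2.resize(c['img'][230:290,205:275],None,fx=8,fy=8,interpolation=cv2.INTER_CUBIC))
E
```

```text
clock: 10.85
eef_pos: [0.5628, -0.1344, 0.0138]
tcp_rot: [-0.0, 0.122, 0.993, -0.0]
ft_force: [-0.1, -0.3, -0.4]
width: -0.0
gripper_force: 0.0
clock: 11.1
eef_pos: [0.5628, -0.1349, 0.0138]
tcp_rot: [0.0, 0.121, 0.993, 0.001]
ft_force: [1.7, 4.1, -0.1]
width: -0.0003
gripper_force: 2.2
t 11.1 feeder pos mm 45.1 -68.3 13.8 F [ 1.7  4.1 -0.1] w -0.0
tool shift cm [0.01 0.83 0.03] turn deg 0.1
```

View pics/scene5.png

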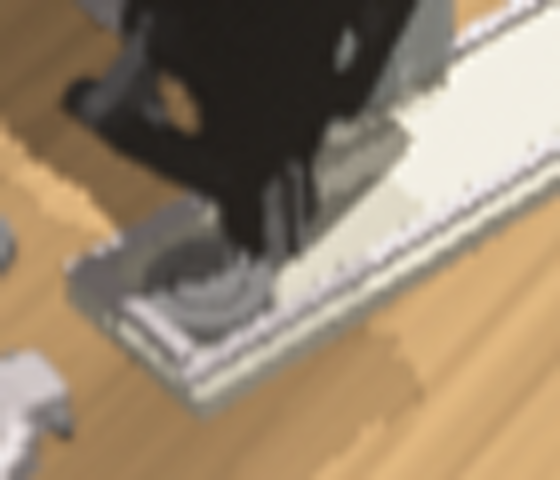

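The force rose to 4.4 N, and the blank at (208,285) touches the stop. I back off and rise.

```bash
python3 -m jog '[[[0,0.3,0],0],[[0,0.6,0],0],[[0,1,0],0],[[0,0,-1],0],[[0,0,-3],0],[[0,0,-4],0],[[0,0,-4],0],[[0,3,0],0],[[0,4,0],0],[[0,4,0],0],[[0,4,0],0],[[0,4,0],0],[[0,0,0],0],[[0,0,0],0]]'
python3 - <<'E'
from h import *
go(.045,-.06,.0135)
c=cam('scene');cv2.imwrite('pics/scene6.png',cv2.resize(c['img'][190:300,180:310],None,fx=5,fy=5,interpolation=cv2.INTER_CUBIC))
E
```

```text
clock: 12.32
eef_pos: [0.6129, 0.0708, 0.1344]
tcp_rot: [0.0, 0.118, 0.993, 0.001]
ft_force: [0.4, -0.9, -0.7]
width: 0.0002
gripper_force: 0.0
t 12.32 feeder pos mm 44.0 143.4 134.4 F [ 0.4 -0.9 -0.7] w 0.0
tool shift cm [  0.04 -20.35  12.06] turn deg 0.4
```

View pics/scene6.png

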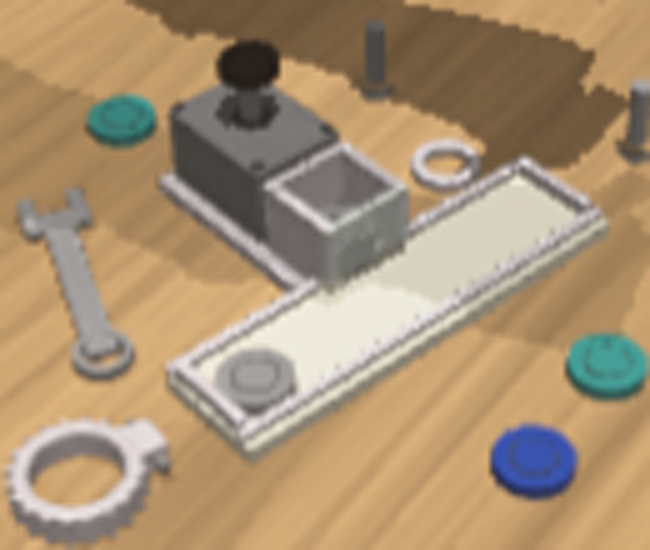

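The blank at (257,378) lies flat against the end stop. The plunger is up and everything around it is undisturbed.

```bash
python3 -c "
from station import workorder
print(workorder.hand_in())"
```

```text
the job is handed in; nothing more can be done
None
```

I pressed the plunger once, pushed the single ejected blank flat against the end stop on the clamp ring's side and moved the arm clear, then handed the job in at about 12 s; the last picture showed nothing else disturbed, but no verdict was returned.

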